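# Close up the paint box

## Task

Painting is over: close up the wooden paint box. First push the upright white mixing leaf over until it lies flat down inside the box above the paint pots, and only then swing the big hinged lid over and press it fully shut, never letting it slam. Do it all by pushing with the fingertips or the outside of the fingers: never take the leaf or the lid between the fingers, and leave everything in the box and around it where it stands.

Things in the scene. Friction and masses are not known exactly. Their poses are not given: they have to be found in the camera images.
- paintbox: open wooden paint box, fixed to the table, 280 (x) by 240 (y) by 70 mm high, walls 10 mm. Origin: centre of its underside; x along both hinges, y from the lid's hinge wall to the leaf's, z up. A divider along x at y = +8 mm, top 57 mm up, carries the leaf when it is down. Black carrying handle on the -x wall, 23 mm out
- lid (a joint): lid angle, rad: 0 = shut flat (its stop), 1.57 = upright, more = leaning outwards beyond the -y wall; stop at 2.0. Wooden panel, 280 mm along the hinge, 240 from hinge to free edge, 10 thick, 0.2 to 0.4 kg. Stiff hinge (0.6 N m friction): it stays where it is left, so push it all the way and press it down. Shut, its top is 80.5 mm above the table. An upright leaf blocks it
- flap (a joint): mixing leaf angle, rad: 0 = flat in the box (its stop), 1.57 = upright, more = leaning outwards over the +y wall; stop at 2.0. White panel, 250 mm along the hinge, 95 from hinge to free edge, 6 thick, 0.09 kg. Stiff hinge (0.1 N m friction): stays where it is left. Folds down towards -y; flat, its top is 64 mm above the table, 6 mm below the box rim
- lid_hinge (a point): middle of the lid's hinge line, at box (0, -120, 70.5) mm; the shut lid's underside is level with it, its 10 mm thickness above. Turns with the lid: y from hinge to free edge, z out of the outer (red and yellow) face, which looks to the box's -y when the lid is upright
- lid_edge (a point): middle of the lid's free edge, 240 mm from the hinge, half way through the thickness; axes as lid_hinge
- flap_hinge (a point): middle of the leaf's hinge line, at box (0, +105, 58) mm; the flat leaf's underside is level with it, its 6 mm thickness above. Turns with the leaf: -y from hinge to free edge, z out of the face with five grey round wells, which looks to the box's +y when the leaf is upright
- flap_edge (a point): middle of the leaf's free edge, 95 mm from the hinge, half way through the thickness; axes as flap_hinge
- pot_blue: blue paint pot, 38 mm wide, 40 mm tall, standing in the +y half of the box, where the leaf will cover it; origin under its centre; only a bystander, leave it where it stands
- pot_green: green paint pot, 38 mm wide, 40 mm tall, standing in the +y half of the box, where the leaf will cover it; origin under its centre; only a bystander, leave it where it stands
- pastel: terracotta block of chalk, 90 by 22 by 18 mm, lying in the -y half of the box; origin under its centre; only a bystander, leave it where it stands
- brush_cup: clear cup of brushes, 72 mm wide, brushes up to 160 mm, just beyond the box's +x wall; origin under its centre; only a bystander, leave it where it stands
- varnish: amber bottle, 54 mm wide, 110 mm tall, just beyond the box's +x wall; origin under its centre; only a bystander, leave it where it stands
- tape_roll: yellow ring of tape lying flat, 90 mm wide, 24 mm tall, beside the box's +y wall; origin under its centre; only a bystander, leave it where it stands
- pot_gold: yellow pot with a brass cap, 44 mm wide, 45 mm tall, beside the box's +y wall; origin under its centre; only a bystander, leave it where it stands
- eraser: white eraser, 50 by 24 by 14 mm, beside the box's -y wall, outside the open lid; origin under its centre; only a bystander, leave it where it stands

How it is judged (in metres and radians):
On the way, in this order (a step that is already met when the one before it is completed fails the run):
1. the white leaf lies flat in the box while the lid still stands open (value of joint flap below 0.06 rad and value of joint lid above 0.9 rad), for 0.2 s.
2. the lid is shut over the flat leaf (value of joint lid below 0.03 rad and value of joint flap below 0.06 rad), for 0.2 s.
At the end, for the whole second after the job is handed in: the leaf lies flat in the box (within 0.06 rad), the lid is shut over it (within 0.03 rad, about 7 mm at its free edge) and still, and every other thing is within 30 mm of where it stood (all of step 2 and velocity of joint lid between -0.05 and 0.05 rad/s and distance of each of pot_blue, pot_green, pastel, brush_cup, varnish, tape_roll, pot_gold, eraser from where it was at the start of the episode below 0.03 m); the robot touches nothing.
It fails at once if the lid is brought down on a leaf that is not folded (lid below 0.6 rad, leaf above 0.4 rad) (value of joint lid below 0.6 rad and value of joint flap above 0.4 rad).
It fails at once if the lid is slammed (closing faster than 3 rad/s) (velocity of joint lid below -3 rad/s).
It fails at once if the leaf or the lid is taken between the fingers ((z of the grasp point in the frame of flap_edge between -0.005 and 0.005 m and y of the grasp point in the frame of flap_edge between -0.003 and 0.09 m and x of the grasp point in the frame of flap_edge between -0.125 and 0.125 m) or (z of the grasp point in the frame of lid_edge between -0.005 and 0.005 m and y of the grasp point in the frame of lid_edge between -0.23 and 0.003 m and x of the grasp point in the frame of lid_edge between -0.14 and 0.14 m)).
It fails at once if one of the other things is lifted, carried or knocked more than 30 mm away (distance of any of pot_blue, pot_green, pastel, brush_cup, varnish, tape_roll, pot_gold, eraser from where it was at the start of the episode above 0.03 m).
It fails at once if a pot, the cup or the bottle is tipped over (angle between any of pot_blue, pot_green, brush_cup, varnish, pot_gold's own z axis and vertical above 0.6 rad).
It also fails if it takes over 58 s, if anything falls off the work surface, if the arm or the gripper's body presses on something with over 40 N, if the wrist force passes 120 N, or if a joint passes its speed limit or range.

## Robot

A 6-joint arm with a two-finger parallel gripper is mounted at the origin on the work surface. World frame = base frame: x ahead of the robot, y to its left, z up, the work surface at z = 0. Lengths are in mm, angles in rad, forces in N, time in s.
With the tool pointing down it reaches from about 300 to 775 mm from the base axis. Payload 14.6 kg.
Tool frame: the origin (TCP) lies at the very end of the fingers, on their centre line; the grasp point (between the pads) lies 19 mm behind it; z points along the fingers, y is the line along which they close (so a half turn about z gives the same grasp; the last joint's range is limited). The gripper opens to 94 mm and grips with 3 to 60 N. Pads are 16 mm wide; open, the fingers measure 119 mm over their backs; the gripper's body (75 mm by 177 mm) begins 78 mm behind the grasp point.
Start: joints at [-1.343, 0.3, 1.521, -0, 1.321, -0.067], TCP at [159.795, -526.265, 205.446] pointing down, gripper open.
Joint ranges: [-3.03, 3.03], [-0.79, 2.21], [0.23, 2.52], [-1.04, 4.18], [0, 3.07], [-2.55, 2.55]. Speed limits (rad/s): [2.22, 2.22, 2.57, 3.14, 3.14, 3.14].

## Interface

Orientations are given as [roll, pitch, yaw] about the fixed x, y, z axes, in that order (R = Rz(yaw) Ry(pitch) Rx(roll)).
In Python, from cell import manip gives the robot as it stands.
- The arm moves only by the tool servo_tool, never from a script. Its argument "motion" is a list that holds one entry, the list of rows, each a list of 7 numbers: the shift along the world's x, y, z as a fraction of full scale, then the turn, a rotation vector about the world's x, y, z as a fraction of full scale, then the closure, from 0 (fully open) to 1 (shut). In form: [[[x, y, z, rx, ry, rz, gripper], ...]]. A call has 1 to 10 rows; each row is the pose to reach, as a shift and turn from the pose commanded when the call began, turning the shorter way round; what a row does not reach only later rows make up. Full scale, the value 1, is 0.5 m for a shift and pi rad for a turn. A row lasts 1/10 s, in which the tool goes at most 50 mm and 8.59 degrees, less where a joint would pass 70% of its speed; a pose out of reach is approached as far as the arm can. A call with a number of a shift or a turn outside -1 to 1 is refused whole. A call with a gripper value outside its range is refused whole. The fingers move at their own pace and stop on an object; "newtons" is the grip in N (left out, the last holds). Time passes only in rows, so rows that repeat a pose let the fingers close. It gives the time, the measured TCP pose, the force, the opening and the grip force at its end, in the units of the state.
- manip.read_state(): the state, without advancing time (a new reading comes with each control period).
- manip.camera(name): name is "scene" or "top"; returns a dict with "frame" (400x640x3 uint8, red, green, blue), "range_z" (400x640 float32, mm along the optical axis (not along the pixel's ray), 0 where there is no reading), "vfov" (degrees; the focal length in pixels is half the picture's height over the tangent of half this angle, whatever the lens; pixels are square), "cx", "cy" (the principal point, pixels), "cam_to_world" (4x4, takes a point from camera to world coordinates). Camera axes: x right, y down, z forward; pixel columns grow to the right and rows downward; lengths in mm; the calibration is good to about 2 mm. A picture is of the moment at which its call begins.
- manip.sign_off(): hands the job in; it is judged then, once.
The state is a dict: "clock": time; "joints": joint angles; "qd": joint speeds; "effort": joint torques, N m; "eef_pos": TCP position; "eef_rot": TCP orientation; "wrist_force": force on the tool from outside, world axes, zero at the start; "moment": the same for the moment, N m; "finger_gap": finger opening in mm; "finger_force": force on a finger pad.
Only numpy, scipy, OpenCV 4.12 (cv2) and the standard library are available. Lean on these libraries where they do the work, as an engineer would, in place of code of your own. Each camera call takes 0.05 s, during which the arm holds its last target. There are 200 camera calls.

## Working session

There is one attempt and no reset: what is moved stays moved. The work goes in short steps, Python scripts to look and compute and a tool call to move; the robot and the scene stay as the last step left them, time stands still between calls to the robot, and variables do not carry over. Pictures are saved under pics/ and viewed, at most 10 in all, crops included, and the job is handed in when it is done.

Besides the shell and the picture viewer there is one more tool, called after "Request:" as name(argument=value, ...) on one line, values as JSON. servo_tool: Moves the arm, as the interface text tells. Its arguments: {"type":"object","properties":{"motion":{"type":"array"},"newtons":{"type":"number"}},"required":["motion"]}

```bash
mkdir -p pics
cat > h.py <<'E'
import numpy as np,cv2
from cell import manip
def cam(n):
    c=manip.camera(n); f=200/np.tan(np.radians(c['vfov'])/2)
    z=c['range_z']; v,u=np.mgrid[0:400,0:640]
    p=np.stack([(u-c['cx'])*z/f,(v-c['cy'])*z/f,z,np.ones_like(z)],-1)@np.array(c['cam_to_world']).T
    return c['frame'],z,p[...,:3]
E
python3 - <<'E'
from h import *
for n in('scene','top'):
    f,z,p=cam(n); np.savez(''+n,f=f,z=z,p=p); cv2.imwrite(f'pics/{n}0.png',f[...,::-1])
print(manip.read_state())
E
```

```text
{'clock': 0.1, 'joints': array([-1.34260195e+00,  3.00408504e-01,  1.52150240e+00,  1.79734610e-06,
        1.32070198e+00, -6.66093720e-02]), 'qd': array([-4.67366686e-04, -2.54920867e-03, -2.06767631e-03,  1.14041461e-04,
        3.90099689e-05, -1.84009531e-03]), 'effort': array([ 2.44783005e-03, -5.32644081e+01, -3.53281724e+01,  7.09545286e-02,
        2.34382198e-02, -7.28156692e-05]), 'eef_pos': array([ 159.74430319, -526.05064968,  204.95395183]), 'eef_rot': array([-3.14057481e+00, -6.96432491e-05,  2.94803266e-01]), 'wrist_force': array([-0.94054688,  0.36199688,  0.22706707]), 'moment': array([-0.00054154, -0.01096945,  0.04702796]), 'finger_force': 0.0, 'finger_gap': 93.91716760832266}
```

View pics/scene0.png

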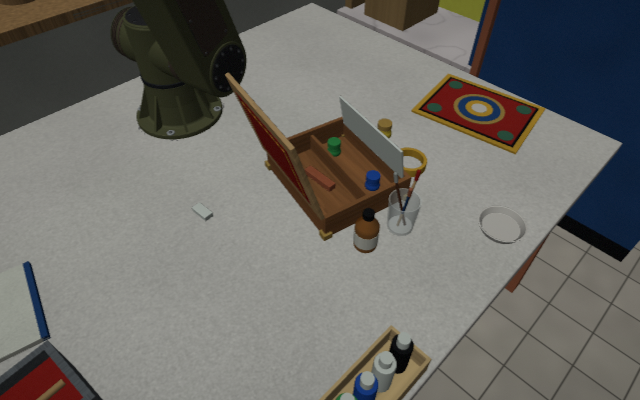

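View pics/top0.png

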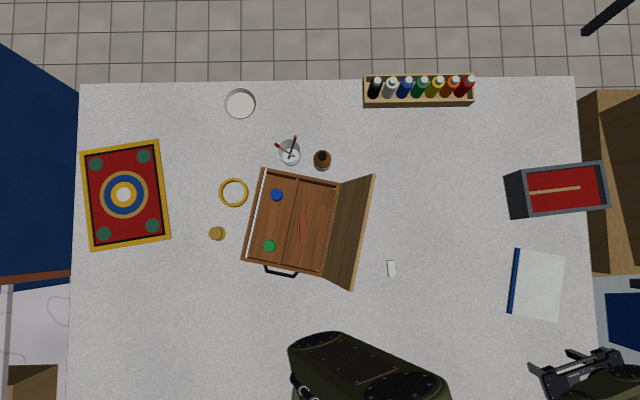

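The scene view shows the box with its lid leaning out (left, edge at about (228,78)–(325,230)) and the white leaf upright at (340,100)–(402,170). In the top view the leaf runs (266,168)–(244,260), the lid (375,175)–(352,290), and the handle is at (281,271).

Run:
```python
import numpy as np,cv2
T=np.load('top.npz');f=T['f'].astype(int);p=T['p'];S=np.load('scene.npz');sf=S['f'].astype(int);sp=S['p']
roi=np.zeros((400,640),bool);roi[150:300,225:385]=1
m=roi&(abs(p[...,2]-70)<5)
q=p[m][:,:2].astype(np.float32);r=cv2.minAreaRect(q);print('rim',m.sum(),r,cv2.boxPoints(r).round().tolist())
# rough box frame: y from lid to leaf = +world y-ish
h=roi&(p[...,2]>85)
n,l,st,c=cv2.connectedComponentsWithStats(h.astype(np.uint8))
for i in range(1,n):
    if st[i,4]>40:
        a=p[l==i];print(i,st[i],a.min(0).round(),a.max(0).round(),f[l==i].mean(0).round())
        k=a[:,2]>a[:,2].max()-12;rr=cv2.minAreaRect(a[k][:,:2].astype(np.float32));print(' top edge',cv2.boxPoints(rr).round().tolist())
        cc=a.mean(0);u,s,v=np.linalg.svd(a-cc,full_matrices=False);print(' plane',cc.round(),v[2].round(3),(s/len(a)**.5).round(1))
# scene: leaf back face, lid inner
roi=np.zeros((400,640),bool);roi[70:245,220:410]=1
for nm,mm in(('leaf',roi&(sf.min(-1)>110)&(sp[...,2]>80)&(sp[...,1]>0)),('lidred',roi&(sf[...,0]>70)&(sf[...,1]<40)&(sp[...,2]>90))):
    a=sp[mm];cc=np.median(a,0);a=a[np.linalg.norm(a-cc,axis=1)<170];cc=a.mean(0);u,s,v=np.linalg.svd(a-cc,full_matrices=False)
    print(nm,len(a),cc.round(),v[2].round(3),(s/len(a)**.5).round(1),a.min(0).round(),a.max(0).round())
for y,x in((268,391),(152,289),(160,322),(190,233),(233,216),(271,281)):print(x,y,p[y,x].round())
```

```text
rim 1308 ((566.9403076171875, 111.58565521240234), (243.35321044921875, 366.8768615722656), 77.19293212890625) [[361.0, 34.0], [719.0, -48.0], [773.0, 190.0], [415.0, 271.0]]
6 [317 151  11  13  91] [457.  10.  85.] [ 722.   40. 1194.] [36. 28. 21.]
 top edge [[457.0, 40.0], [457.0, 40.0], [457.0, 40.0], [457.0, 40.0]]
 plane [700.  26. 127.] [0.085 0.996 0.006] [164.2   8.3   7.3]
15 [245 168  22  90 251] [424.  40.  89.] [ 666.  248. 1194.] [146. 146. 143.]
 top edge [[457.0, 40.0], [457.0, 40.0], [457.0, 40.0], [457.0, 40.0]]
 plane [544. 209. 155.] [-0.22  -0.959 -0.177] [95.8 71.2  2.1]
17 [ 322  173   54  119 3538] [347. -97.  85.] [ 631.   40. 1194.] [83. 66. 44.]
 top edge [[457.0, 40.0], [457.0, 40.0], [457.0, 40.0], [457.0, 40.0]]
 plane [486. -35. 221.] [0.227 0.966 0.12 ] [92.3 80.  16.3]
leaf 193 [545. 205. 151.] [-0.224 -0.952 -0.209] [78.4  8.6  4.4] [421. 107.  93.] [703. 243. 160.]
lidred 95 [496. -64. 263.] [-0.218 -0.951 -0.218] [57.9  9.2  0.4] [381. -88. 244.] [591. -39. 274.]
391 268 [ 379. -178.   19.]
289 152 [732. 123.  57.]
322 160 [697.  25. 100.]
233 190 [628. 303.   3.]
216 233 [493. 343.  48.]
281 271 [375. 156.  -0.]
```

```bash
cat > box.py <<'E'
import numpy as np
C=None
E
python3 - <<'E'
import numpy as np,cv2
T=np.load('top.npz');f=T['f'].astype(int);p=T['p'];z=T['z'];S=np.load('scene.npz');sf=S['f'].astype(int);sp=S['p'];sz=S['z']
roi=np.zeros((400,640),bool);roi[150:300,225:385]=1
yaw=-0.225
for it in range(2):
    ex=np.array([np.cos(yaw),np.sin(yaw)]);ey=np.array([-ex[1],ex[0]])
    m=roi&(abs(p[...,2]-70)<4)&(z>0)
    k=cv2.connectedComponentsWithStats(m.astype(np.uint8));i=1+k[2][1:,4].argmax();a=p[k[1]==i][:,:2]
    X=a@ex;Y=a@ey
    # handle-side wall outer, +x wall
    for nm,v,w in(('x',X,Y),('y',Y,X)):
        print(nm,np.percentile(v,[0,1,99,100]).round(1),np.histogram(v,bins=15))
    rr=cv2.minAreaRect(a.astype(np.float32));print(len(a),rr)
    # leaf top line direction
    lf=roi&(z>0)&(f.min(-1)>120)&(p[...,2]>120)&(p[...,1]>150);b=p[lf];d=cv2.fitLine(b[:,:2].astype(np.float32),cv2.DIST_L2,0,.01,.01).ravel()
    yaw=np.arctan2(d[1],d[0]);yaw=(yaw+np.pi/2)%np.pi-np.pi/2;print('leaf yaw',yaw,len(b),(b[:,:2]@ex).min(),(b[:,:2]@ex).max())
    ha=roi&(z>0)&(p[...,2]>100)
    for nm,P,mm in(('leaf',p,lf),('lid',p,roi&(z>0)&(p[...,2]>85)&(p[...,1]<80)&(f.max(-1)>50)),('leafS',sp,(sz>0)&(sf.min(-1)>100)&(sp[...,2]>80)&(abs(sp[...,1]-205)<60)&(abs(sp[...,0]-545)<140)),('lidS',sp,(sz>0)&(sf[...,0]>60)&(sp[...,2]>90)&(abs(sp[...,1]+40)<90)&(abs(sp[...,0]-496)<170))):
        b=P[mm];Q=np.c_[b[:,:2]@ex,b[:,:2]@ey,b[:,2]];print(nm,len(b),Q.min(0).round(),Q.max(0).round())
        for lo in range(60,320,30):
            s=(Q[:,2]>=lo)&(Q[:,2]<lo+30)
            if s.sum()>5:print('  z',Q[s,2].mean().round(),'y',np.percentile(Q[s,1],[5,50,95]).round(1))
E
```

```text
x [344.2 345.1 624.1 624.6] (array([298,  43,  41,  43,  42,  49,  42,  41,  44,  43,  43,  45,  42,
        44, 284]), array([344.23359484, 362.92634046, 381.61908609, 400.31183171,
       419.00457734, 437.69732296, 456.39006859, 475.08281421,
       493.77555984, 512.46830546, 531.16105109, 549.85379671,
       568.54654234, 587.23928796, 605.93203359, 624.62477921]))
y [113.6 114.7 355.4 356.8] (array([333,  38,  36,  34,  39,  35,  36,  39,  37,  38,  38,  39,  37,
        34, 331]), array([113.63116708, 129.84004749, 146.04892789, 162.2578083 ,
       178.46668871, 194.67556912, 210.88444953, 227.09332993,
       243.30221034, 259.51109075, 275.71997116, 291.92885156,
       308.13773197, 324.34661238, 340.55549279, 356.76437319]))
1144 ((524.6453247070312, 121.20204162597656), (242.82443237304688, 280.5236511230469), 76.9902114868164)
leaf yaw -0.22622931 181 360.52510616967425 608.3063439131656
leaf 181 [361. 323. 147.] [608. 328. 157.]
  z 149.0 y [323.  324.8 327.2]
  z 152.0 y [322.8 325.4 327.4]
lid 3547 [344.  42.  85.] [697. 197. 306.]
  z 87.0 y [110.  111.5 194.2]
  z
[... 1702 characters left out ...]
697. 198. 306.]
  z 87.0 y [110.6 112.  195.1]
  z 105.0 y [102.8 106.8 110.8]
  z 135.0 y [ 94.4  98.4 102.3]
  z 165.0 y [86.2 90.  93.9]
  z 195.0 y [77.9 81.7 85.6]
  z 225.0 y [69.6 73.3 77.3]
  z 255.0 y [61.2 65.  68.9]
  z 289.0 y [44.3 55.3 60.4]
  z 301.0 y [44.4 48.9 52.7]
leafS 215 [357. 318.  87.] [610. 332. 156.]
  z 106.0 y [326.3 327.8 331.5]
  z 143.0 y [320.2 322.8 325.7]
  z 153.0 y [319.5 322.  325. ]
lidS 1919 [345.  39.  90.] [627. 107. 305.]
  z 105.0 y [ 88.2  93.3 101.1]
  z 135.0 y [81. 86. 94.]
  z 165.0 y [72.8 77.8 86.3]
  z 195.0 y [64.1 69.6 77.2]
  z 226.0 y [55.7 61.  68.7]
  z 256.0 y [47.6 50.8 58.7]
  z 287.0 y [39.9 43.4 49.4]
  z 302.0 y [40.4 44.5 48.3]
```

Box centre is at world (525, 121), yaw −0.2265, and the rim measures 280.5 × 243, which checks out. The leaf is at about 1.39 rad and the lid at about 1.84 rad. I'll rise and swing over with the fingers closed.

Request:
servo_tool(motion=[[[0.04, 0.1, 0.15, 0, 0, 0.05, 1], [0.1, 0.2, 0.25, 0, 0, 0.1, 1], [0.15, 0.3, 0.35, 0, 0, 0.15, 1], [0.2, 0.4, 0.43, 0, 0, 0.2, 1], [0.25, 0.5, 0.43, 0, 0, 0.25, 1], [0.3, 0.6, 0.43, 0, 0, 0.3, 1], [0.35, 0.68, 0.43, 0, 0, 0.334, 1], [0.39, 0.77, 0.43, 0, 0, 0.334, 1], [0.39, 0.77, 0.43, 0, 0, 0.334, 1], [0.39, 0.77, 0.43, 0, 0, 0.334, 1]]])

```text
clock: 1.1
eef_pos: [353.3, -142.8, 420.2]
eef_rot: [3.141, 0.0, 1.344]
wrist_force: [1.0, -0.9, 0.6]
finger_gap: 17.6
finger_force: 0.0
```

Request:
servo_tool(motion=[[[0.1, 0.19, 0, 0, 0, 0, 1], [0.2, 0.38, 0, 0, 0, 0, 1], [0.3, 0.58, 0, 0, 0, 0, 1], [0.396, 0.768, 0, 0, 0, 0, 1], [0.396, 0.768, 0, 0, 0, 0, 1], [0.396, 0.768, 0, 0, 0, 0, 1], [0.396, 0.768, 0, 0, 0, 0, 1], [0.396, 0.768, 0, 0, 0, 0, 1], [0.396, 0.768, 0, 0, 0, 0, 1], [0.396, 0.768, 0, 0, 0, 0, 1]]])

```text
clock: 2.1
eef_pos: [551.8, 242.4, 417.2]
eef_rot: [-3.138, 0.002, 1.347]
wrist_force: [0.3, -0.4, -0.2]
finger_gap: 0.6
finger_force: 0.0
```

Request:
servo_tool(motion=[[[0, 0, -0.1, 0, 0, 0, 1], [0, 0, -0.2, 0, 0, 0, 1], [0, 0, -0.3, 0, 0, 0, 1], [0, 0, -0.4, 0, 0, 0, 1], [0, 0, -0.5, 0, 0, 0, 1], [0, 0, -0.56, 0, 0, 0, 1], [0, 0, -0.59, 0, 0, 0, 1], [0, 0, -0.59, 0, 0, 0, 1]]])

```text
clock: 2.9
eef_pos: [550.5, 238.6, 123.7]
eef_rot: [-3.14, 0.001, 1.344]
wrist_force: [0.6, 0.8, 0.5]
finger_gap: 0.3
finger_force: 0.0
```

Request:
servo_tool(motion=[[[-0.009, -0.039, 0.012, 0, 0, 0, 1], [-0.014, -0.06, 0.005, 0, 0, 0, 1], [-0.018, -0.078, 0.0, 0, 0, 0, 1], [-0.0215, -0.093, -0.004, 0, 0, 0, 1], [-0.0255, -0.11, -0.014, 0, 0, 0, 1], [-0.0295, -0.128, -0.028, 0, 0, 0, 1], [-0.033, -0.142, -0.044, 0, 0, 0, 1], [-0.0355, -0.154, -0.064, 0, 0, 0, 1], [-0.0355, -0.154, -0.066, 0, 0, 0, 1], [-0.0355, -0.154, -0.066, 0, 0, 0, 1]]])

```text
clock: 3.9
eef_pos: [533.1, 162.1, 91.4]
eef_rot: [-3.141, 0.001, 1.344]
wrist_force: [-0.3, 0.1, 0.9]
finger_gap: 0.5
finger_force: 0.0
```

Run:
```python
from h import *
f,z,p=cam('scene'); cv2.imwrite('pics/s1.png',cv2.resize(f[60:260,200:440,::-1],(720,600)))
print(manip.read_state()['wrist_force'])
```

```text
[-0.43342972  0.3170977  -0.03405269]
```

View pics/s1.png

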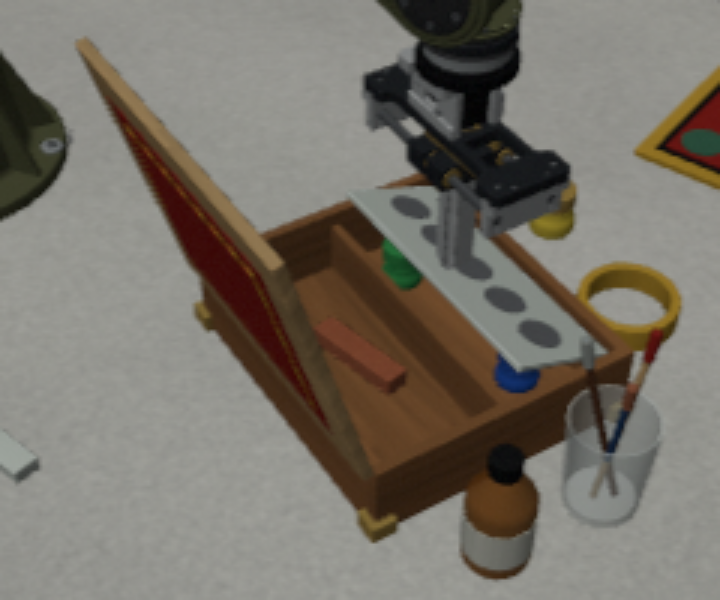

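The leaf is folded to about 0.4 rad, with the closed fingertips on its wells face at crop pixel (450,260). Next I press it flat.

Request:
servo_tool(motion=[[[-0.001, -0.005, -0.015, 0, 0, 0, 1], [-0.002, -0.009, -0.03, 0, 0, 0, 1], [-0.003, -0.012, -0.042, 0, 0, 0, 1], [-0.003, -0.014, -0.052, 0, 0, 0, 1], [-0.003, -0.015, -0.058, 0, 0, 0, 1], [-0.003, -0.015, -0.062, 0, 0, 0, 1], [-0.003, -0.015, -0.062, 0, 0, 0, 1], [-0.003, -0.015, -0.062, 0, 0, 0, 1]]])

```text
clock: 4.75
eef_pos: [531.8, 155.1, 63.7]
eef_rot: [3.141, -0.001, 1.344]
wrist_force: [-17.1, -2.0, 37.7]
finger_gap: 0.5
finger_force: 18.7
```

The leaf is flat, with the tip at z = 63.7 mm against an expected 64. Now I rise, cross over the lid and come down outside it.

Request:
servo_tool(motion=[[[0, 0, 0.1, 0, 0, 0, 1], [0, 0, 0.2, 0, 0, 0, 1], [0, 0, 0.3, 0, 0, 0, 1], [0, 0, 0.4, 0, 0, 0, 1], [0, 0, 0.5, 0, 0, 0, 1], [0, 0, 0.6, 0, 0, 0, 1], [0, 0, 0.68, 0, 0, 0, 1], [0, 0, 0.68, 0, 0, 0, 1]]])

```text
clock: 5.55
eef_pos: [532.3, 154.9, 406.3]
eef_rot: [3.134, -0.004, 1.344]
wrist_force: [-0.3, 0.1, -0.1]
finger_gap: 0.2
finger_force: 0.0
```

Request:
servo_tool(motion=[[[-0.02, -0.09, 0, 0, 0, 0, 1], [-0.04, -0.18, 0, 0, 0, 0, 1], [-0.06, -0.27, 0, 0, 0, 0, 1], [-0.08, -0.35, 0, 0, 0, 0, 1], [-0.1, -0.43, 0, 0, 0, 0, 1], [-0.118, -0.51, 0, 0, 0, 0, 1], [-0.118, -0.51, 0, 0, 0, 0, 1], [-0.118, -0.51, 0, 0, 0, 0, 1]]])

```text
clock: 6.35
eef_pos: [472.7, -100.7, 400.1]
eef_rot: [-3.141, -0.0, 1.342]
wrist_force: [-1.0, 0.3, 0.0]
finger_gap: 0.2
finger_force: 0.0
```

Run:
```python
from h import *
f,z,p=cam('scene'); cv2.imwrite('pics/s2.png',cv2.resize(f[30:260,160:440,::-1],(700,575)))
yaw=-.2265;ex=np.array([np.cos(yaw),np.sin(yaw)]);ey=np.array([-ex[1],ex[0]])
print(manip.read_state()['eef_pos'])
B=np.stack([(p[...,:2]-[524.6,121.2])@ex,(p[...,:2]-[524.6,121.2])@ey,p[...,2]],-1)
m=(z>0)&(f.min(-1)>110)&(abs(B[...,0])<120)&(B[...,1]>12)&(B[...,1]<105)&(B[...,2]<120)
a=B[m];c=np.polyfit(a[:,1],a[:,2],1);print('leaf',len(a),c,np.percentile(a[:,2],[5,50,95]))
m=(z>0)&(f[...,0]>60)&(f[...,1]<40)&(abs(B[...,0])<125)&(abs(B[...,1]+150)<60)&(B[...,2]>100)
a=B[m];c=np.polyfit(a[:,2],a[:,1],1);print('lid',len(a),c,np.pi/2-np.arctan(c[0]))
```

```text
[472.85618142 -99.90745326 400.23686522]
leaf 1731 [-1.34722876e-03  6.50175517e+01] [62.67121345 64.90654677 67.23877028]
lid 320 [  -0.27515568 -114.70790407] 1.8393072681525775
```

View pics/s2.png

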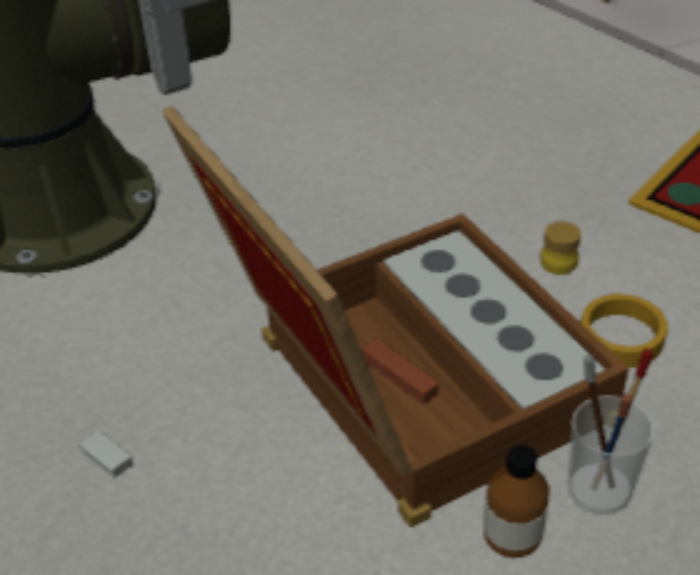

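The leaf lies flat (slope about 0, height 65). The lid is at 1.84 rad and the tool stands clear outside it. I go down behind the lid.

Request:
servo_tool(motion=[[[0, 0, -0.08, 0, 0, 0, 1], [0, 0, -0.16, 0, 0, 0, 1], [0, 0, -0.24, 0, 0, 0, 1], [0, 0, -0.28, 0, 0, 0, 1], [0, 0, -0.28, 0, 0, 0, 1], [0, 0, -0.28, 0, 0, 0, 1]]])

```text
clock: 7.0
eef_pos: [473.2, -99.5, 261.6]
eef_rot: [3.141, -0.0, 1.345]
wrist_force: [0.3, -0.5, 0.3]
finger_gap: 0.4
finger_force: 0.0
```

Request:
servo_tool(motion=[[[0.006, 0.026, 0, 0, 0, 0, 1], [0.01, 0.044, 0, 0, 0, 0, 1], [0.014, 0.062, 0, 0, 0, 0, 1], [0.018, 0.08, 0, 0, 0, 0, 1], [0.022, 0.096, 0, 0, 0, 0, 1], [0.026, 0.112, 0, 0, 0, 0, 1], [0.03, 0.128, 0, 0, 0, 0, 1], [0.034, 0.144, 0, 0, 0, 0, 1], [0.037, 0.16, 0, 0, 0, 0, 1], [0.04, 0.174, 0, 0, 0, 0, 1]]])

```text
clock: 8.0
eef_pos: [492.9, -12.6, 260.8]
eef_rot: [3.142, 0.0, 1.344]
wrist_force: [0.1, -3.2, 2.5]
finger_gap: 0.1
finger_force: 1.7
```

Request:
servo_tool(motion=[[[0.006, 0.026, 0, 0, 0, 0, 1], [0.012, 0.052, 0, 0, 0, 0, 1], [0.0175, 0.076, -0.003, 0, 0, 0, 1], [0.023, 0.1, -0.008, 0, 0, 0, 1], [0.029, 0.127, -0.015, 0, 0, 0, 1], [0.0353, 0.153, -0.024, 0, 0, 0, 1], [0.039, 0.17, -0.032, 0, 0, 0, 1], [0.043, 0.187, -0.04, 0, 0, 0, 1], [0.0467, 0.203, -0.048, 0, 0, 0, 1], [0.0467, 0.203, -0.048, 0, 0, 0, 1]]])

```text
clock: 9.0
eef_pos: [516.2, 89.2, 236.2]
eef_rot: [-3.141, -0.0, 1.345]
wrist_force: [0.8, -0.3, 0.2]
finger_gap: 0.7
finger_force: 0.0
```

Request:
servo_tool(motion=[[[0.0054, 0.024, -0.015, 0, 0, 0, 1], [0.0106, 0.046, -0.032, 0, 0, 0, 1], [0.0155, 0.067, -0.051, 0, 0, 0, 1], [0.02, 0.087, -0.071, 0, 0, 0, 1], [0.0242, 0.105, -0.093, 0, 0, 0, 1], [0.0281, 0.122, -0.115, 0, 0, 0, 1], [0.0315, 0.137, -0.14, 0, 0, 0, 1], [0.0345, 0.15, -0.164, 0, 0, 0, 1], [0.0345, 0.15, -0.166, 0, 0, 0, 1], [0.0345, 0.15, -0.166, 0, 0, 0, 1]]])

```text
clock: 10.0
eef_pos: [533.2, 163.3, 153.4]
eef_rot: [-3.141, 0.0, 1.344]
wrist_force: [0.5, 1.3, 0.5]
finger_gap: 0.5
finger_force: 0.0
```

Run:
```python
from h import *
f,z,p=cam('scene'); cv2.imwrite('pics/s3.png',cv2.resize(f[30:260,160:440,::-1],(700,575)))
```

```text
(no output)
```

View pics/s3.png

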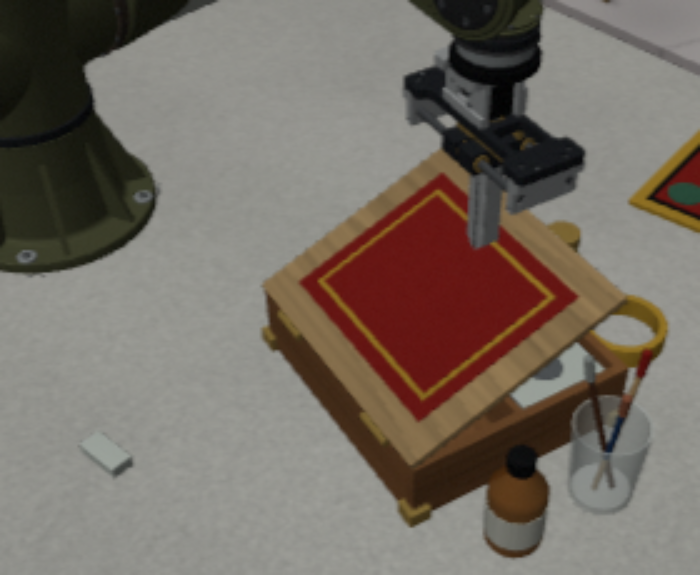

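The lid is at about 0.4 rad with the fingertips on its outer face at crop pixel (483,240), and the leaf is still flat. I press the lid shut.

Request:
servo_tool(motion=[[[0.002, 0.009, -0.02, 0, 0, 0, 1], [0.004, 0.016, -0.04, 0, 0, 0, 1], [0.005, 0.022, -0.06, 0, 0, 0, 1], [0.006, 0.026, -0.08, 0, 0, 0, 1], [0.007, 0.03, -0.1, 0, 0, 0, 1], [0.008, 0.033, -0.116, 0, 0, 0, 1], [0.008, 0.035, -0.13, 0, 0, 0, 1], [0.008, 0.036, -0.142, 0, 0, 0, 1], [0.008, 0.036, -0.15, 0, 0, 0, 1], [0.008, 0.036, -0.152, 0, 0, 0, 1]]])

```text
clock: 11.05
eef_pos: [537.5, 181.3, 80.3]
eef_rot: [3.141, -0.0, 1.344]
wrist_force: [-16.6, -4.0, 38.1]
finger_gap: 0.1
finger_force: 19.2
```

Request:
servo_tool(motion=[[[0, 0, 0, 0, 0, 0, 1], [0, 0, -0.003, 0, 0, 0, 1], [0, 0, -0.003, 0, 0, 0, 1], [0, 0, -0.003, 0, 0, 0, 1]]])

```text
clock: 11.45
eef_pos: [537.6, 181.4, 80.3]
eef_rot: [3.14, -0.001, 1.344]
wrist_force: [-20.5, -5.0, 43.7]
finger_gap: 0.2
finger_force: 22.2
```

Shut: the tip is at 80.3 mm against an expected 80.5. I lift off and check.

Request:
servo_tool(motion=[[[0, 0, 0.04, 0, 0, 0, 1], [0, 0, 0.12, 0, 0, 0, 1], [0, 0, 0.22, 0, 0, 0, 1], [0, 0, 0.32, 0, 0, 0, 1], [0, 0, 0.4, 0, 0, 0, 1], [0, 0, 0.4, 0, 0, 0, 1], [0, 0, 0.4, 0, 0, 0, 1]]])

```text
clock: 12.15
eef_pos: [537.4, 181.3, 276.4]
eef_rot: [3.141, -0.0, 1.344]
wrist_force: [-1.6, -0.0, -0.8]
finger_gap: 0.6
finger_force: 0.0
```

Run:
```python
from h import *
f,z,p=cam('scene'); cv2.imwrite('pics/s4.png',cv2.resize(f[30:260,160:440,::-1],(700,575)))
yaw=-.2265;ex=np.array([np.cos(yaw),np.sin(yaw)]);ey=np.array([-ex[1],ex[0]])
B=np.stack([(p[...,:2]-[524.6,121.2])@ex,(p[...,:2]-[524.6,121.2])@ey,p[...,2]],-1)
m=(z>0)&(abs(B[...,0])<125)&(abs(B[...,1])<105)&(B[...,2]<130)&(B[...,2]>72)
a=B[m];print(len(a),np.polyfit(a[:,1],a[:,2],1))
s=manip.read_state();print(s['eef_pos'],s['wrist_force'],s['clock'])
```

```text
6104 [-3.95373269e-04  8.25332531e+01]
[537.12287785 181.18937236 275.26941543] [ 0.4331656   0.22303392 -0.49664727] 12.2
```

View pics/s4.png

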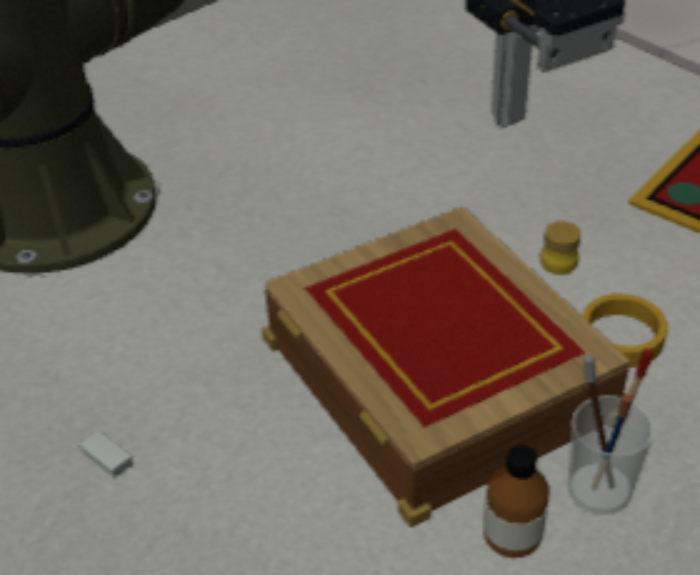

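The lid is shut flat (slope about 0). The things around the box stand where they were, and the gripper is clear at crop pixel (510,120).

```bash
python3 -c "
from cell import manip
print(manip.sign_off())"
```

```text
the job is handed in; nothing more can be done
None
```

The paint box is closed and handed in: the leaf was folded flat first, then the lid was pressed fully shut (its top measured flat), everything around the box stands where it was, and the job took 12 s on the robot's clock.

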